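# Dispense one lock rosette and seat it in the jig

## Robot

A 7-joint arm with a two-finger parallel gripper is mounted at the origin on the work surface. World frame = base frame: x ahead of the robot, y to its left, z up, the work surface at z = 0. Lengths are in m, angles in rad, forces in N, time in s.
With the tool pointing down it reaches from about 0.425 to 0.925 m from the base axis. Payload 6.8 kg.
Tool frame: the origin (TCP) lies at the centre of the arm's flange, where the gripper is bolted on; the fingertips stand 173 mm ahead of it and the grasp point (between the pads) lies 155 mm ahead of it; z points along the fingers, y is the line along which they close (so a half turn about z gives the same grasp; the last joint's range is limited). The gripper opens to 85 mm and grips with 20 to 120 N. Pads are 22 mm wide; open, the fingers measure 114 mm over their backs; the gripper's body (76 mm by 85 mm) begins 54 mm behind the grasp point. The pads swing forward as they close: fully open they stand 13 mm farther back than shut.
Start: joints at [-1.443, 0.477, 0.022, 1.555, -0.011, 1.109, -0.083], TCP at [0.158, 0.656, 0.405] pointing down, gripper open.
Joint ranges: [-2.96, 2.96], [-0.34, 2.1], [-1.41, 1.46], [0.24, 2.44], [-1.37, 4.51], [0.17, 1.92], [-2.96, 2.96]. Speed limits (rad/s): [2.39, 2.39, 3.14, 3.14, 3.14, 3.14, 3.14].

## Interface

Orientations are given as [roll, pitch, yaw] about the fixed x, y, z axes, in that order (R = Rz(yaw) Ry(pitch) Rx(roll)).
In Python, from rig import get_obs, cams, workorder gives the robot as it stands. The module is installed in compiled form; this text tells all that it offers.
- The arm moves only by the tool servo_tool, never from a script. Its arguments are lists of equal length, an entry for each row: "linear": the shift along the world's x, y, z in m, a list of three; "twist": the turn, a rotation vector about the world's x, y, z in rad, a list of three; "gripper": the finger opening in m, from 0 to 0.0854. A call has 1 to 5 rows; each row shifts and turns the commanded pose from where the row before left it; what a row does not reach is not made up. A row lasts 1/8 s, in which the tool goes at most 62.5 mm and 10.7 degrees, less where a joint would pass 70% of its speed; a pose out of reach is approached as far as the arm can. A call is refused whole if a number of a shift passes 0.0625 or a number of a turn 0.188, either way. A call with a gripper value outside its range is refused whole. The fingers move at their own pace and stop on an object; the grip force is fixed at half the most. Time passes only in rows, so rows that do not move let the fingers close. It gives the time, the measured TCP pose, the force, the opening and the grip force at its end, in the units of the state.
- get_obs(): the state, without advancing time (a new reading comes with each control period).
- cams.snapshot(name): name is "side" or "top"; returns the picture (420x560x3 uint8, blue, green, red); there is no depth.
- cams.calibration(name): a dict with "mtx" (3x3 intrinsics, pixels), "R" (3x3) and "t" (3): a world point X has camera coordinates R X + t. Camera axes: x right, y down, z forward; pixel columns grow to the right and rows downward; lengths in m; the calibration is good to about 2 mm. A picture is of the moment at which its call begins. calibration takes no time and is no camera call.
- workorder.job_done(): hands the job in; it is judged then, once.
Trained networks look in the newest picture that a camera, given by its name, has taken for a name from the list of things; names that differ only in an ending like _2 or _b are one class to them, and where a whole thing is asked for, a point or a joint stands for the part that bears it (a point fixed in the world has none). Each returns a list of dicts, best first, with "score" (0 to 1); they miss things now and then, are a little off and sometimes report something else, mostly with a low value. They report only what shows in the picture. A call takes as long as a camera call. They do not tell look-alikes from the thing itself.
- cams.outline_of(thing, camera): "mask" (420x560 bool, what is visible of it).
- cams.place_of(thing, camera): "position" ([x, y, z] in m, in the coordinates of the camera as it stood for that picture, good to about 4 mm: a listed point, or the origin of a listed thing).
The state is a dict: "clock": time; "q": joint angles; "dq": joint speeds; "effort": joint torques, N m; "position": TCP position; "orientation": TCP orientation; "contact_force": force on the tool from outside, world axes, zero at the start; "ft_torque": the same for the moment, N m; "width": opening from 0.0 (shut) to 1.0 (fully open); "gripper_force": force on a finger pad.
Only numpy, scipy, OpenCV 4.12 (cv2) and the standard library are available. Lean on these libraries where they do the work, as an engineer would, in place of code of your own. Each camera call takes 0.05 s, during which the arm holds its last target. There are 200 camera calls.

## Task

Press the dispenser's plunger all the way down once and let it come back up, so that a single rosette is pushed out onto the counter. Then, without picking it up, push that rosette along the counter with the fingertips into the steel jig with the half-round pocket until it is fully home against the back of the pocket. Leave the other rosettes in the magazine and everything else on the counter where it is.

Things in the scene. Friction and masses are not known exactly. Their poses are not given: they have to be found in the camera images.
- dispenser: Fixed grey dispenser, 135 mm long, 68 wide; exit towards own -x, roughly facing the robot. Origin on the counter under the axis of its clear square magazine (44 high, outer faces at 27). Housing 83 high at own x +34 to +106 carries the plunger. A press shoves the lowest rosette straight out of the slot along own -x; it stops flat on the counter, centre at own x about -70.
- magazine (a point): Point on the counter under the axis of the dispenser's magazine (same as the dispenser's origin). When the plunger comes up again the next rosette drops to the counter here.
- plunger (a joint): Plunger travel in m: 0 up, 0.030 fully down. A spring brings it back up by itself (about 4 N at the top, 8 N at the bottom); with the rosettes' friction a full press takes about 9 to 15 N, so do not stop at a first light touch.
- plunger_cap (a point): Centre of the top face of the plunger's round black cap, 40 across; 137 above the counter when up, 107 when down; at own x +70, y 0 of the dispenser. Press straight down.
- rosette_1: The lowest rosette in the stack, the one to be dispensed: flat aluminium disc 40 across, 10 thick, about 34 g, with a dark keyhole mark. Origin at the centre of its underside, z axis up. It slides on the counter.
- rosette_2: Second rosette from below, same size; stays in the magazine (drops from 10 to 0 above the counter once the plunger is up again).
- rosette_3: Top rosette, same size; stays in the magazine.
- jig_round: Fixed steel jig, left or right of the dispenser, with a half-round pocket of 44 mm diameter open towards own -x (roughly towards the robot), mouth flared to 65; no floor: the rosette stays on the counter and goes in along own +x. Walls 14 high, 30 at the very back, 82 wide in y. Origin on the counter at the centre of the curve; mouth ends at own x -22, the jig's back at +58.
- seat (a point): Where the centre of the rosette's underside lies when it is fully home: own x +2 of the jig, on the counter.
- jig_slot: Another fixed steel jig of the same size with two narrow straight slots, 12 wide, instead of a pocket; not used. It stands on the other side of the dispenser. Origin as for jig_round.
- padlock: Loose brass padlock standing on the counter, 22 x 44 x 64 high, left behind the dispenser; leave alone. Origin at the centre of its underside.
- lock_cylinder: Loose brass profile cylinder, 62 x 17 x 33 high, right behind the dispenser; leave alone. Origin at the centre of its underside.
- pin_jar: Loose glass jar, 48 across, 60 high; leave alone. Origin at the centre of its underside.
- screwdriver: Loose screwdriver lying on the counter; leave alone.
- key: Loose brass key lying flat, about 67 long, 5 thick; leave alone.
- weight_puck: Loose dark steel weight with a knob, 44 across, 47 high; leave alone.
Mind the look-alikes: they are no part of the job. What is shaped like the jig_round but green or purple is not meant.

How it is judged:
By the outcome, as a careful person would: the job done as asked, in the order asked, and still so for the second after the job is handed in, with the robot touching nothing.
It also fails if it takes over 67 s, if anything falls off the work surface, if the arm or the gripper's body presses on something with over 40 N, if the wrist force passes 120 N, or if a joint passes its speed limit or range.

## Working session

There is one attempt and no reset: what is moved stays moved. The work goes in short steps, Python scripts to look and compute and a tool call to move; the robot and the scene stay as the last step left them, time stands still between calls to the robot, and variables do not carry over. Pictures are saved under pics/ and viewed, at most 10 in all, crops included, and the job is handed in when it is done.

Besides the shell and the picture viewer there is one more tool, called after "Request:" as name(argument=value, ...) on one line, values as JSON. servo_tool: Moves the arm, as the interface text tells. Its arguments: {"type":"object","properties":{"linear":{"type":"array"},"twist":{"type":"array"},"gripper":{"type":"array"}},"required":["linear","twist","gripper"]}

```bash
mkdir -p pics; cat > h.py <<'E'
import numpy as np,cv2
from rig import get_obs,cams,workorder
def w(cam,p):
    c=cams.calibration(cam);return np.array(c["R"]).T@(np.array(p)-np.array(c["t"]).ravel())
def ray(cam,u,v,z):
    c=cams.calibration(cam);R=np.array(c["R"]);o=-R.T@np.array(c["t"]).ravel()
    d=R.T@np.linalg.inv(c["mtx"])@[u,v,1];return o+d*(z-o[2])/d[2]
def px(cam,X):
    c=cams.calibration(cam);p=np.array(c["mtx"])@(np.array(c["R"])@np.array(X)+np.array(c["t"]).ravel());return p[:2]/p[2]
E
python3 - <<'E'
from h import *
o=get_obs();print(o["clock"],o["position"],o["orientation"],o["contact_force"])
ims=[]
for c in("top","side"):
    im=cams.snapshot(c);cv2.imwrite(f"pics/{c}0.png",im)
    for t in("dispenser","plunger_cap","magazine","jig_round","seat","jig_slot","rosette_1"):
        for r in cams.place_of(t,c)[:3]:print(c,t,round(r["score"],2),w(c,r["position"]).round(4))
E
```

```text
0.0 [0.15763088 0.65604576 0.40372436] [-3.13974648e+00  1.41518116e-04  2.90577555e+00] [-0.12571204 -0.45328834 -0.41064628]
top dispenser 0.62 [0.5879 0.0261 0.0036]
top dispenser 0.2 [ 0.5908  0.029  -0.0048]
top plunger_cap 0.71 [0.6583 0.0169 0.1327]
top jig_round 0.84 [ 0.3912 -0.1262  0.0033]
top jig_round 0.67 [ 0.8012 -0.2323 -0.0041]
top jig_round 0.57 [ 0.6076 -0.2286 -0.0026]
top seat 0.96 [ 0.6051 -0.2233 -0.0038]
top seat 0.63 [ 0.3881 -0.1313  0.0008]
top seat 0.58 [ 0.7995 -0.2323 -0.002 ]
top jig_slot 0.76 [ 6.325e-01  2.144e-01 -2.000e-04]
top rosette_1 0.57 [0.5921 0.0269 0.0187]
top rosette_1 0.54 [0.657  0.0145 0.1371]
side dispenser 0.91 [ 0.5847  0.0205 -0.0014]
side plunger_cap 0.6 [0.6561 0.0157 0.1337]
side magazine 0.58 [ 0.5838  0.0231 -0.0017]
side jig_round 0.98 [ 0.6024 -0.2239 -0.0043]
side jig_round 0.96 [ 0.3883 -0.1292 -0.0042]
side jig_round 0.73 [ 7.952e-01 -2.345e-01  4.000e-04]
side seat 0.91 [ 0.3885 -0.1285  0.0043]
side seat 0.9 [ 0.7973 -0.2352 -0.0061]
side seat 0.74 [ 0.5986 -0.2255  0.001 ]
side jig_slot 0.77 [ 0.6306  0.2104 -0.0014]
side rosette_1 0.5 [0.5877 0.0272 0.0186]
```

View pics/top0.png

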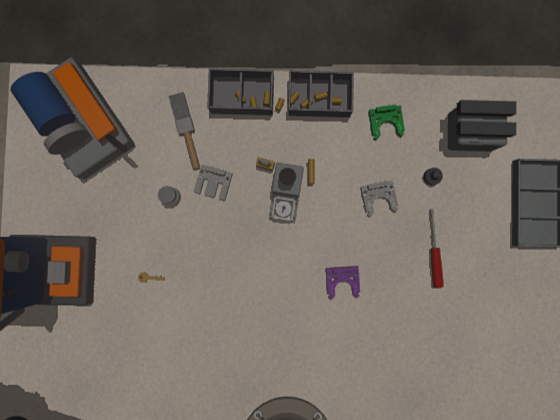

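View pics/side0.png

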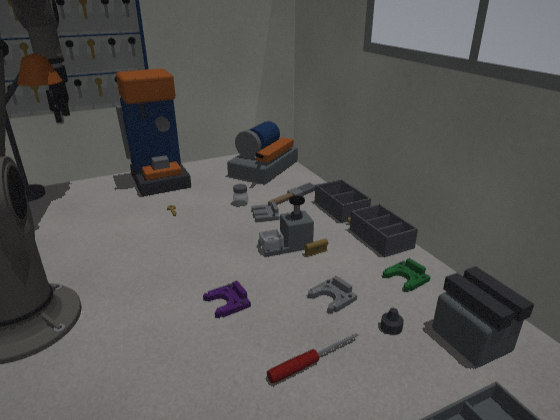

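The steel jig is at top px (380,198), between green (386,121) and purple (343,282). The dispenser is at (286,195), with its cap at (287,178). I still need the yaws, so I'll make rectified zooms.

```bash
python3 - <<'E'
from h import *
im=cv2.imread("pics/top0.png")
# rectified patches at given z, 0.3mm/px ; row=-x col=-y
def patch(cx,cy,z,s=0.0004,n=390):
    h=s*n/2
    W=[(cx+h,cy+h),(cx+h,cy-h),(cx-h,cy-h),(cx-h,cy+h)]
    src=np.float32([px("top",(a,b,z)) for a,b in W]);dst=np.float32([(0,0),(n,0),(n,n),(0,n)])
    return cv2.warpPerspective(im,cv2.getPerspectiveTransform(src,dst),(n,n),flags=cv2.INTER_CUBIC)
cv2.imwrite("pics/z.png",np.hstack([patch(.605,-.226,.014),patch(.587,.024,.044)]))
for t,sel in(("jig_round",(.605,-.226)),("jig_slot",(.632,.212)),("dispenser",(.587,.024))):
    for r in cams.outline_of(t,"top"):
        m=r["mask"];v,u=np.nonzero(m);P=ray("top",u.mean(),v.mean(),.01)
        if np.hypot(*(P[:2]-sel))<.06:
            pts=np.float32([ray("top",a,b,.014)[:2] for a,b in zip(u,v)])
            print(t,r["score"],P,cv2.minAreaRect(pts*1000))
E
```

```text
jig_round 0.93 [ 0.6299804  -0.21664424  0.01      ] ((622.2513427734375, -216.64430236816406), (80.38929748535156, 84.62760925292969), 13.426772117614746)
jig_slot 0.57 [0.65526928 0.20700873 0.01      ] ((652.9000244140625, 205.61239624023438), (86.02304077148438, 73.48467254638672), 77.45556640625)
dispenser 0.79 [0.64374773 0.02069287 0.01      ] ((632.5621337890625, 22.72895622253418), (75.05410766601562, 142.1820831298828), 82.96866607666016)
```

View pics/z.png

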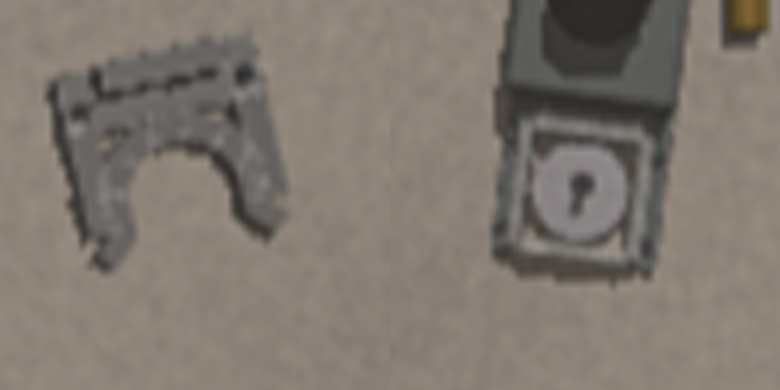

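Request:
servo_tool(linear=[[0.0333,-0.0427,0],[0.0333,-0.0427,0],[0.0333,-0.0427,0],[0.0333,-0.0427,0],[0.0333,-0.0427,0]], twist=[[0,0,-0.0857],[0,0,-0.0857],[0,0,-0.0857],[0,0,-0.0857],[0,0,-0.0857]], gripper=[0,0,0,0,0])

```text
clock: 1.58
position: [0.3252, 0.4413, 0.405]
orientation: [3.141, -0.0, 2.474]
contact_force: [0.5, 0.7, 0.5]
width: -0.003
gripper_force: 0.0
```

Request:
servo_tool(linear=[[0.0333,-0.0427,0],[0.0333,-0.0427,0],[0.0333,-0.0427,0],[0.0333,-0.0427,0],[0.0333,-0.0427,0]], twist=[[0,0,-0.0857],[0,0,-0.0857],[0,0,-0.0857],[0,0,-0.0857],[0,0,-0.0857]], gripper=[0,0,0,0,0])

```text
clock: 2.2
position: [0.4916, 0.2279, 0.4051]
orientation: [3.141, -0.0, 2.046]
contact_force: [1.0, 0.6, -0.3]
width: 0.001
gripper_force: 0.0
```

Request:
servo_tool(linear=[[0.0333,-0.0427,0],[0.0333,-0.0427,0],[0.0333,-0.0427,0],[0.0333,-0.0427,0],[0.0333,-0.0427,0]], twist=[[0,0,-0.0857],[0,0,-0.0857],[0,0,-0.0857],[0,0,-0.0857],[0,0,-0.0857]], gripper=[0,0,0,0,0])

```text
clock: 2.82
position: [0.6582, 0.0146, 0.4049]
orientation: [3.141, -0.0, 1.618]
contact_force: [0.3, 0.2, 1.1]
width: -0.004
gripper_force: 0.0
```

Request:
servo_tool(linear=[[-0.001,0.002,-0.045],[0,0,-0.045],[0,0,-0.008],[0,0,-0.006],[0,0,-0.006]], twist=[[0,0,0],[0,0,0],[0,0,0],[0,0,0],[0,0,0]], gripper=[0,0,0,0,0])

```text
clock: 3.45
position: [0.6556, 0.0176, 0.2965]
orientation: [-3.139, -0.001, 1.62]
contact_force: [-6.8, -0.8, 9.1]
width: -0.003
gripper_force: 4.2
```

Request:
servo_tool(linear=[[0,0,-0.005],[0,0,-0.005],[0,0,-0.005],[0,0,-0.003],[0,0,0]], twist=[[0,0,0],[0,0,0],[0,0,0],[0,0,0],[0,0,0]], gripper=[0,0,0,0,0])

```text
clock: 4.08
position: [0.6557, 0.0175, 0.2805]
orientation: [-3.14, -0.002, 1.62]
contact_force: [-11.7, 0.4, 20.1]
width: 0.002
gripper_force: 10.1
```

Request:
servo_tool(linear=[[0,0,-0.002],[0,0,-0.001],[0,0,0]], twist=[[0,0,0],[0,0,0],[0,0,0]], gripper=[0,0,0])

```text
clock: 4.45
position: [0.6558, 0.0172, 0.2803]
orientation: [-3.141, -0.003, 1.62]
contact_force: [-18.7, 0.9, 41.3]
width: -0.002
gripper_force: 20.3
```

Bottomed out (force rose sharply with no further travel). Release upwards.

Request:
servo_tool(linear=[[0,0,0.01],[0,0,0.015],[0,0,0.02],[0,0,0.04],[0,0,0.05]], twist=[[0,0,0],[0,0,0],[0,0,0],[0,0,0],[0,0,0]], gripper=[0,0,0,0,0])

```text
clock: 5.08
position: [0.656, 0.0181, 0.4102]
orientation: [-3.14, 0.0, 1.62]
contact_force: [0.8, 0.3, -0.0]
width: 0.001
gripper_force: 0.0
```

Request:
servo_tool(linear=[[-0.02,0.05,0],[-0.02,0.05,0],[-0.02,0.04,0]], twist=[[0,0,0],[0,0,0],[0,0,0]], gripper=[0.015,0.015,0.015])

```text
clock: 5.45
position: [0.5955, 0.1603, 0.4099]
orientation: [3.14, -0.001, 1.622]
contact_force: [1.0, 0.8, -0.5]
width: 0.178
gripper_force: 0.0
```

```bash
python3 - <<'E'
from h import *
o=get_obs();print(o["clock"],o["position"],o["orientation"],o["width"])
for c in("top","side"):
    im=cams.snapshot(c);cv2.imwrite(f"pics/{c}1.png",im)
    for t in("rosette_1","plunger_cap","jig_round","seat"):
        for r in cams.place_of(t,c)[:4]:print(c,t,round(r["score"],2),w(c,r["position"]).round(4))
a=cv2.imread("pics/top1.png")[130:260,230:430];b=cv2.imread("pics/side1.png")[180:330,220:370]
cv2.imwrite("pics/c1.png",np.vstack([cv2.resize(a,(600,390)),]) if 0 else np.hstack([cv2.resize(a,(500,325)),cv2.resize(b,(300,325))]))
E
```

```text
5.45 [0.59546128 0.16025424 0.40991682] [ 3.14046732e+00 -1.02772646e-03  1.62181213e+00] 0.1781144797156573
top rosette_1 0.6 [ 0.5196  0.0318 -0.0024]
top rosette_1 0.59 [0.5893 0.0278 0.0088]
top plunger_cap 0.46 [0.6572 0.0175 0.1359]
top jig_round 0.83 [ 0.8004 -0.2342 -0.0048]
top jig_round 0.76 [ 0.3868 -0.1277  0.0017]
top seat 0.97 [ 0.7998 -0.2388 -0.0033]
top seat 0.63 [ 0.6072 -0.2239 -0.003 ]
top seat 0.59 [ 0.39   -0.1311 -0.0016]
side rosette_1 0.43 [ 0.5141  0.031  -0.0041]
side plunger_cap 0.54 [0.6584 0.012  0.136 ]
side jig_round 0.95 [ 0.603  -0.2248 -0.0052]
side jig_round 0.77 [ 7.958e-01 -2.364e-01  6.000e-04]
side jig_round 0.56 [ 0.3887 -0.1294 -0.0012]
side seat 0.96 [ 0.7979 -0.2353 -0.0034]
side seat 0.75 [ 0.5981 -0.2235 -0.0032]
side seat 0.58 [ 0.3882 -0.1304  0.0027]
side seat 0.5 [0.6564 0.0173 0.1337]
```

View pics/c1.png

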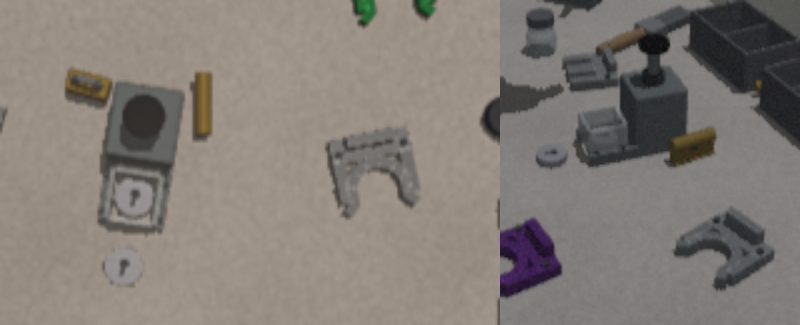

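One rosette is out at about (0.517, 0.0315) (left pane px (123,265)). The plunger is up again, the next rosette is in the magazine, and the neighbours haven't moved. Going in behind the rosette.

Request:
servo_tool(linear=[[-0.04,-0.041,-0.03],[-0.04,-0.041,-0.03],[0,0,-0.055],[0,0,-0.055],[0,0,-0.055]], twist=[[0,0,0],[0,0,0],[0,0,0],[0,0,0],[0,0,0]], gripper=[0.02,0.02,0.02,0.02,0.02])

```text
clock: 6.58
position: [0.5193, 0.078, 0.1845]
orientation: [3.14, -0.0, 1.619]
contact_force: [1.1, 0.8, 0.0]
width: 0.233
gripper_force: 0.0
```

Request:
servo_tool(linear=[[0,0,-0.007],[0,0,0]], twist=[[0,0,0],[0,0,0]], gripper=[0.02,0.02])

```text
clock: 6.82
position: [0.5196, 0.078, 0.1796]
orientation: [3.141, 0.0, 1.619]
contact_force: [-0.3, 0.1, 1.4]
width: 0.232
gripper_force: 0.0
```

```bash
python3 - <<'E'
from h import *
o=get_obs();print(o["clock"],o["position"],o["contact_force"],o["width"])
a=cams.snapshot("top")[170:260,230:350];b=cams.snapshot("side")[180:300,200:320]
cv2.imwrite("pics/c2.png",np.hstack([cv2.resize(a,(400,300)),cv2.resize(b,(300,300))]))
E
```

```text
6.825 [0.51956935 0.07802341 0.17956992] [-0.2806019   0.07141115  1.41210453] 0.23199952812307373
```

View pics/c2.png

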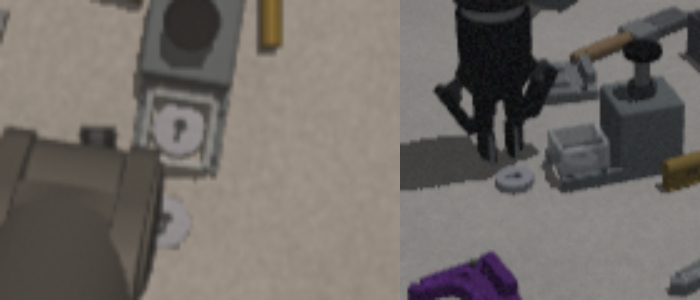

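Request:
servo_tool(linear=[[-0.003,0,-0.004],[0.0005,-0.008,0],[0.0005,-0.01,0],[0.0005,-0.015,0],[0.0005,-0.015,0]], twist=[[0,0,0],[0,0,0],[0,0,0],[0,0,0],[0,0,0]], gripper=[0.02,0.02,0.02,0.02,0.02])

```text
clock: 7.55
position: [0.5179, 0.0291, 0.1748]
orientation: [3.141, 0.0, 1.619]
contact_force: [1.0, -0.1, 0.7]
width: 0.233
gripper_force: 0.3
```

Request:
servo_tool(linear=[[0.0008,-0.015,0],[0.0008,-0.015,0],[0.0008,-0.015,0],[0.0008,-0.015,0],[0.0008,-0.01,0]], twist=[[0,0,0],[0,0,0],[0,0,0],[0,0,0],[0,0,0]], gripper=[0.02,0.02,0.02,0.02,0.02])

```text
clock: 8.18
position: [0.5218, -0.0407, 0.1747]
orientation: [-3.141, 0.0, 1.619]
contact_force: [0.5, 0.6, 0.6]
width: 0.238
gripper_force: 0.2
```

```bash
python3 - <<'E'
from h import *
o=get_obs();print(o["clock"],o["position"],o["contact_force"],o["width"])
for c in("top","side"):
    im=cams.snapshot(c);cv2.imwrite(f"pics/{c}3.png",im)
    for r in cams.place_of("rosette_1",c)[:4]:print(c,round(r["score"],2),w(c,r["position"]).round(4))
E
```

```text
8.175 [ 0.52184612 -0.04066474  0.17469391] [0.52446366 0.59709091 0.63822009] 0.23750025468018796
top 0.61 [0.595  0.0248 0.0095]
side 0.76 [ 0.5184 -0.0736 -0.0038]
side 0.54 [ 0.5008 -0.357  -0.    ]
side 0.4 [ 0.5876  0.0236 -0.0047]
```

Request:
servo_tool(linear=[[0.0007,-0.015,0],[0.0007,-0.015,0],[0.0007,-0.015,0],[0.0007,-0.015,0],[0.0007,-0.015,0]], twist=[[0,0,0],[0,0,0],[0,0,0],[0,0,0],[0,0,0]], gripper=[0.02,0.02,0.02,0.02,0.02])

```text
clock: 9.0
position: [0.5253, -0.1157, 0.1747]
orientation: [3.142, 0.0, 1.62]
contact_force: [-0.6, 0.3, -0.2]
width: 0.235
gripper_force: 0.1
```

Request:
servo_tool(linear=[[0.0007,-0.015,0],[0.0007,-0.015,0],[0.0007,-0.015,0],[0.0007,-0.014,0],[0.0007,-0.012,0]], twist=[[0,0,0],[0,0,0],[0,0,0],[0,0,0],[0,0,0]], gripper=[0.02,0.02,0.02,0.02,0.02])

```text
clock: 9.62
position: [0.5289, -0.1864, 0.1747]
orientation: [3.142, 0.0, 1.62]
contact_force: [0.4, -0.2, 0.7]
width: 0.238
gripper_force: 0.1
```

Request:
servo_tool(linear=[[0.0005,-0.01,0],[0.0005,-0.007,0],[0,-0.003,0],[0,0.015,0],[0,0.02,0.0]], twist=[[0,0,0],[0,0,0],[0,0,0],[0,0,0],[0,0,0]], gripper=[0.02,0.02,0.02,0.02,0.02])

```text
clock: 10.25
position: [0.5298, -0.1688, 0.1746]
orientation: [-3.141, -0.001, 1.62]
contact_force: [0.8, 0.7, 0.0]
width: 0.235
gripper_force: 0.0
```

Request:
servo_tool(linear=[[0,0,0.05],[0,0,0.01],[-0.02,-0.02,0],[-0.01,-0.02,0],[0,-0.01,0]], twist=[[0,0,0],[0,0,-0.17],[0,0,-0.17],[0,0,-0.17],[0,0,-0.17]], gripper=[0.02,0.02,0.014,0.012,0.012])

```text
clock: 10.88
position: [0.4992, -0.2193, 0.2347]
orientation: [-3.141, -0.001, 0.935]
contact_force: [0.8, 0.0, -0.4]
width: 0.143
gripper_force: 0.0
```

```bash
python3 - <<'E'
from h import *
o=get_obs();print(o["clock"],o["position"],o["orientation"],o["contact_force"],o["width"])
for c in("top","side"):
    im=cams.snapshot(c);cv2.imwrite(f"pics/{c}4.png",im)
    for r in cams.place_of("rosette_1",c)[:4]:print(c,round(r["score"],2),w(c,r["position"]).round(4))
a=cv2.imread("pics/top4.png")[140:270,290:450];b=cv2.imread("pics/side4.png")[220:340,230:370]
cv2.imwrite("pics/c4.png",np.hstack([cv2.resize(a,(400,325)),cv2.resize(b,(379,325))]))
E
```

```text
10.875 [ 0.49915768 -0.21931742  0.23470556] [-3.14058341e+00 -5.15077410e-04  9.35208989e-01] [ 0.78195527  0.02394347 -0.41995108] 0.14342016148151035
top 0.69 [0.5893 0.027  0.008 ]
top 0.39 [ 0.5347 -0.2337 -0.0015]
side 0.73 [ 0.5276 -0.2351 -0.0026]
```

View pics/c4.png

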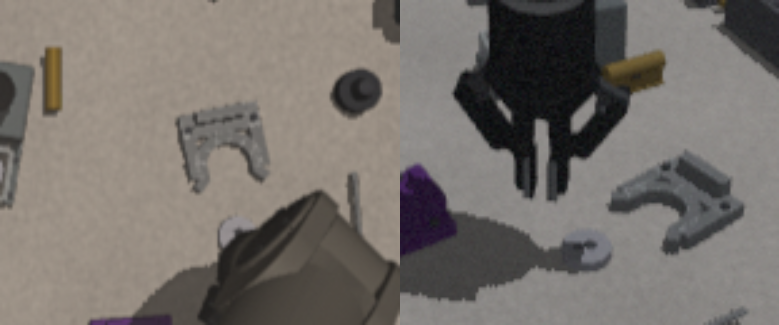

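The rosette lies at about (0.531, −0.2345) (left pane px (237,232)), in front of the steel jig's mouth and some 6 mm left of its axis. I'll turn the tool to the jig's axis and push along the line to the seat.

Request:
servo_tool(linear=[[-0.006,-0.013,0],[-0.006,-0.012,0],[0,0,0],[0,0,0],[0,0,0]], twist=[[0,0,-0.142],[0,0,-0.142],[0,0,-0.142],[0,0,-0.142],[0,0,-0.14]], gripper=[0.012,0.012,0.012,0.012,0.012])

```text
clock: 11.7
position: [0.4883, -0.2439, 0.2344]
orientation: [-3.14, -0.0, 0.233]
contact_force: [-0.0, 0.5, 0.4]
width: 0.145
gripper_force: 0.0
```

Request:
servo_tool(linear=[[0,0,-0.03],[0,0,-0.028],[0,0,0]], twist=[[0,0,0],[0,0,0],[0,0,0]], gripper=[0.012,0.012,0.012])

```text
clock: 12.08
position: [0.4883, -0.2439, 0.1755]
orientation: [-3.14, 0.001, 0.237]
contact_force: [-0.1, 0.6, 0.4]
width: 0.142
gripper_force: 0.0
```

```bash
python3 - <<'E'
from h import *
o=get_obs();print(o["clock"],o["position"],o["orientation"],o["contact_force"],o["width"])
for c in("top","side"):
    im=cams.snapshot(c);cv2.imwrite(f"pics/{c}5.png",im)
    for t in("rosette_1","seat","jig_round"):
      for r in cams.place_of(t,c)[:4]:print(c,t,round(r["score"],2),w(c,r["position"]).round(4))
a=cv2.imread("pics/top5.png")[140:270,290:450];b=cv2.imread("pics/side5.png")[220:340,230:370]
cv2.imwrite("pics/c5.png",np.hstack([cv2.resize(a,(400,325)),cv2.resize(b,(379,325))]))
E
```

```text
12.075 [ 0.48826443 -0.24394121  0.17549432] [-3.13972600e+00  9.22319924e-04  2.36874794e-01] [-0.05244303  0.60415502  0.43374539] 0.14206721078241466
top rosette_1 0.72 [ 0.5335 -0.2338 -0.0009]
top rosette_1 0.47 [0.5912 0.0264 0.0066]
top seat 0.83 [ 0.61   -0.222  -0.0068]
top seat 0.61 [ 0.801  -0.2344 -0.0037]
top jig_round 0.97 [ 8.011e-01 -2.346e-01 -6.000e-04]
top jig_round 0.96 [ 0.6067 -0.2235 -0.0049]
top jig_round 0.71 [ 0.3899 -0.1297  0.0018]
side rosette_1 0.69 [ 0.5269 -0.2354 -0.0023]
side seat 0.7 [ 0.6    -0.2219  0.0007]
side seat 0.66 [ 0.3888 -0.1311  0.0021]
side seat 0.63 [ 0.7999 -0.2364 -0.0058]
side jig_round 0.97 [ 0.6028 -0.2234 -0.0052]
side jig_round 0.7 [ 0.798  -0.236  -0.0027]
side jig_round 0.66 [ 0.3913 -0.1314 -0.    ]
side jig_round 0.37 [6.090e-01 3.099e-01 4.000e-04]
```

View pics/c5.png

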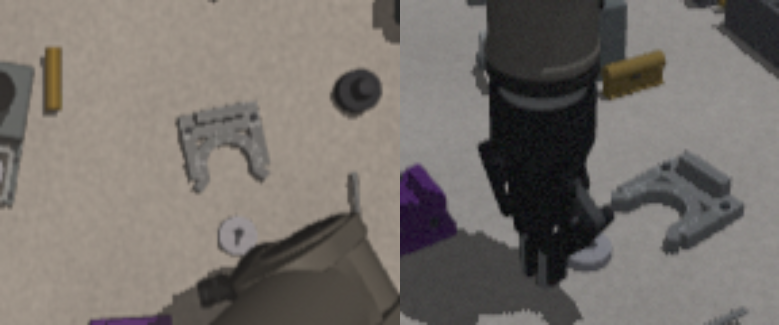

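The rosette sits right ahead of the fingertips, undisturbed (left pane px (237,236)), and the jig mouth is clear. Pushing.

Request:
servo_tool(linear=[[0.012,0.002,0],[0.012,0.002,0],[0.012,0.002,0],[0.012,0.002,0],[0.01,0.0016,0]], twist=[[0,0,0],[0,0,0],[0,0,0],[0,0,0],[0,0,0]], gripper=[0.012,0.012,0.012,0.012,0.012])

```text
clock: 13.1
position: [0.5468, -0.2356, 0.1766]
orientation: [3.141, -0.0, 0.233]
contact_force: [-0.3, 0.0, -0.3]
width: 0.141
gripper_force: 0.2
```

Request:
servo_tool(linear=[[0.006,0.001,0],[0.004,0.0008,0],[0.004,0.0008,0],[0.003,0.0006,0],[0.002,0.0004,0]], twist=[[0,0,0],[0,0,0],[0,0,0],[0,0,0],[0,0,0]], gripper=[0.012,0.012,0.012,0.012,0.012])

```text
clock: 13.72
position: [0.565, -0.2322, 0.1767]
orientation: [-3.142, -0.0, 0.232]
contact_force: [-0.3, -0.1, -0.4]
width: 0.139
gripper_force: 0.1
```

```bash
python3 - <<'E'
from h import *
o=get_obs();print(o["clock"],o["position"],o["contact_force"],o["width"])
for c in("top","side"):
    im=cams.snapshot(c);cv2.imwrite(f"pics/{c}6.png",im)
    for t in("rosette_1","seat"):
      for r in cams.place_of(t,c)[:4]:print(c,t,round(r["score"],2),w(c,r["position"]).round(4))
a=cv2.imread("pics/top6.png")[140:270,290:450];b=cv2.imread("pics/side6.png")[220:340,230:370]
cv2.imwrite("pics/c6.png",np.hstack([cv2.resize(a,(400,325)),cv2.resize(b,(379,325))]))
E
```

```text
13.725 [ 0.56495612 -0.23221655  0.17671041] [-0.31719529 -0.09138181 -0.36030847] 0.13910545024042437
top rosette_1 0.74 [0.593  0.0286 0.0104]
top rosette_1 0.63 [ 0.5969 -0.2256 -0.0028]
top rosette_1 0.19 [ 0.6123  0.3105 -0.0087]
top seat 0.79 [ 0.7987 -0.2349 -0.0036]
top seat 0.72 [ 0.6088 -0.2227 -0.0031]
side rosette_1 0.46 [ 0.5923 -0.225  -0.0017]
side seat 0.94 [ 0.3864 -0.1299  0.0028]
side seat 0.91 [ 0.6005 -0.2233  0.0009]
side seat 0.91 [ 0.7989 -0.2336 -0.0014]
```

View pics/c6.png

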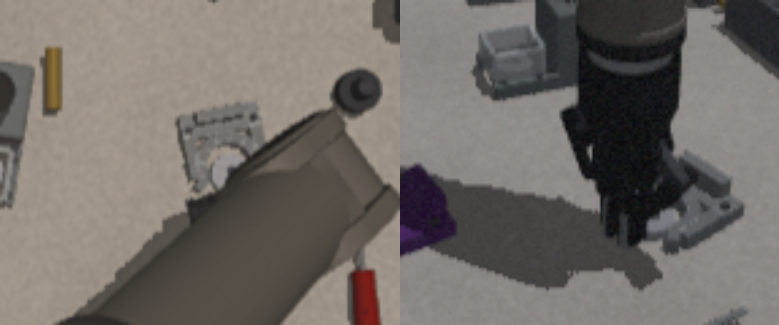

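The rosette is in the mouth (left pane px (228,168)), about 10 mm short of home. Nudging on in small steps along the jig axis, watching the force.

Request:
servo_tool(linear=[[0.003,0.0007,0],[0.003,0.0007,0],[0.002,0.0005,0],[0.001,0.0002,0],[0,0,0]], twist=[[0,0,0],[0,0,0],[0,0,0],[0,0,0],[0,0,0]], gripper=[0.012,0.012,0.012,0.012,0.012])

```text
clock: 14.65
position: [0.5739, -0.2301, 0.1767]
orientation: [3.142, -0.0, 0.232]
contact_force: [-0.2, 0.1, 0.2]
width: 0.138
gripper_force: 0.0
```

Request:
servo_tool(linear=[[0.001,0.0002,0],[0.001,0.0002,0],[0,0,0]], twist=[[0,0,0],[0,0,0],[0,0,0]], gripper=[0.012,0.012,0.012])

```text
clock: 15.02
position: [0.576, -0.2297, 0.1767]
orientation: [3.142, -0.0, 0.232]
contact_force: [0.7, 0.7, 0.1]
width: 0.137
gripper_force: 0.0
```

Request:
servo_tool(linear=[[0.001,0.0002,0],[0.001,0.0002,0],[0,0,0]], twist=[[0,0,0],[0,0,0],[0,0,0]], gripper=[0.012,0.012,0.012])

```text
clock: 15.4
position: [0.577, -0.2297, 0.1766]
orientation: [-3.141, 0.002, 0.232]
contact_force: [-5.6, -0.6, 1.8]
width: 0.143
gripper_force: 2.5
```

Request:
servo_tool(linear=[[0.001,0.0002,0],[0,0,0]], twist=[[0,0,0],[0,0,0]], gripper=[0.012,0.012])

```text
clock: 15.65
position: [0.5773, -0.2297, 0.1764]
orientation: [-3.141, 0.003, 0.231]
contact_force: [-7.2, 0.1, 3.7]
width: 0.14
gripper_force: 3.5
```

Request:
servo_tool(linear=[[0.001,0.0002,0],[0,0,0]], twist=[[0,0,0],[0,0,0]], gripper=[0.012,0.012])

```text
clock: 15.9
position: [0.5776, -0.2298, 0.1764]
orientation: [-3.14, 0.004, 0.231]
contact_force: [-9.6, 0.6, 5.5]
width: 0.143
gripper_force: 4.5
```

Firm contact at about the expected spot. Backing off along the axis, then lifting away to look.

Request:
servo_tool(linear=[[-0.005,-0.0012,0],[-0.015,-0.0035,0],[-0.02,-0.005,0],[-0.01,0,0.05],[0,0,0.06]], twist=[[0,0,0],[0,0,0],[0,0,0],[0,0,0],[0,0,0]], gripper=[0.012,0.012,0.012,0.012,0.012])

```text
clock: 16.52
position: [0.5282, -0.2387, 0.2871]
orientation: [-3.14, 0.002, 0.231]
contact_force: [1.4, 0.4, 0.8]
width: 0.141
gripper_force: 0.0
```

Request:
servo_tool(linear=[[0,0.05,0.05],[0,0.06,0.03],[0,0.06,0],[0,0.06,0],[0,0.06,0]], twist=[[0,0,0],[0,0,0],[0,0,0],[0,0,0],[0,0,0]], gripper=[0.012,0.012,0.012,0.012,0.012])

```text
clock: 17.15
position: [0.5293, 0.0432, 0.3591]
orientation: [-3.14, -0.002, 0.232]
contact_force: [0.7, 1.1, -0.2]
width: 0.14
gripper_force: 0.0
```

```bash
python3 - <<'E'
from h import *
o=get_obs();print(o["clock"],o["position"],o["contact_force"],o["width"])
for c in("top","side"):
    im=cams.snapshot(c);cv2.imwrite(f"pics/{c}7.png",im)
    for t in("rosette_1","seat","jig_round"):
      for r in cams.place_of(t,c)[:4]:
        X=w(c,r["position"])
        if X[1]<-.18 and X[0]<.7:print(c,t,round(r["score"],2),X.round(4))
a=cv2.imread("pics/top7.png")[170:230,350:410];b=cv2.imread("pics/side7.png")[265:320,300:365]
cv2.imwrite("pics/c7.png",np.hstack([cv2.resize(a,(400,400),interpolation=2),cv2.resize(b,(400,400),interpolation=2)]))
E
```

```text
17.15 [0.52932413 0.04315709 0.35910937] [ 0.67695381  1.12505945 -0.21693584] 0.1398308305934504
top rosette_1 0.72 [ 0.6062 -0.2255 -0.0017]
top seat 0.63 [ 0.6055 -0.2185 -0.0049]
top jig_round 0.69 [ 0.6036 -0.2254 -0.0051]
top jig_round 0.15 [ 0.6801 -0.3544 -0.0034]
side rosette_1 0.61 [ 0.6815 -0.3553 -0.0008]
side rosette_1 0.48 [ 0.6036 -0.2237 -0.004 ]
side seat 0.93 [ 0.601  -0.2233  0.0018]
side jig_round 0.68 [ 0.6017 -0.223  -0.005 ]
side jig_round 0.5 [ 0.6838 -0.3523 -0.0008]
```

View pics/c7.png

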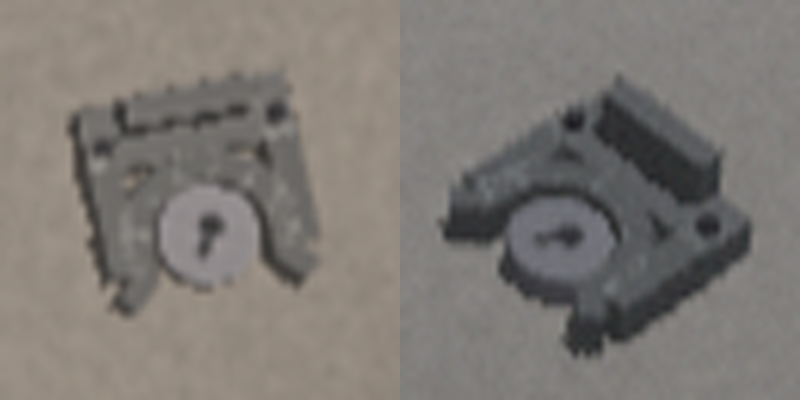

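The rosette sits in the pocket (left pane centre px (210,233)), but there's a slight gap on its right. The open fingers may have held it off-centre by a millimetre or so. I'll push once more with shut fingers, whose flat front lets it centre itself against the back.

Request:
servo_tool(linear=[[0,-0.056,0],[0,-0.056,0],[0,-0.056,0],[0,-0.056,-0.03],[0,-0.056,-0.05]], twist=[[0,0,0],[0,0,0],[0,0,0],[0,0,0],[0,0,0]], gripper=[0,0,0,0,0])

```text
clock: 18.18
position: [0.5295, -0.2322, 0.288]
orientation: [3.14, -0.003, 0.229]
contact_force: [1.7, 0.5, -0.0]
width: 0.002
gripper_force: 0.0
```

Request:
servo_tool(linear=[[0,0,-0.05],[0,0,-0.04],[0,0,-0.012],[0.01,0,0],[0,0,0]], twist=[[0,0,0],[0,0,0],[0,0,0],[0,0,0],[0,0,0]], gripper=[0,0,0,0,0])

```text
clock: 18.8
position: [0.5417, -0.2286, 0.1875]
orientation: [3.139, -0.003, 0.233]
contact_force: [0.4, -0.4, -0.1]
width: 0.005
gripper_force: 0.0
```

Request:
servo_tool(linear=[[0.002,-0.008,0],[0,0,-0.011],[0.01,0.0024,0],[0.01,0.0024,0],[0.006,0.0014,0]], twist=[[0,0,0],[0,0,0],[0,0,0],[0,0,0],[0,0,0]], gripper=[0,0,0,0,0])

```text
clock: 19.42
position: [0.5691, -0.2294, 0.1747]
orientation: [3.141, -0.001, 0.234]
contact_force: [0.1, -0.0, -0.6]
width: -0.002
gripper_force: 0.0
```

Request:
servo_tool(linear=[[0.002,0.0005,0],[0.002,0.0005,0],[0.001,0.0002,0],[0,0,0]], twist=[[0,0,0],[0,0,0],[0,0,0],[0,0,0]], gripper=[0,0,0,0])

```text
clock: 19.92
position: [0.5728, -0.2289, 0.1748]
orientation: [3.142, -0.0, 0.232]
contact_force: [-0.6, -0.2, -0.5]
width: -0.001
gripper_force: 0.0
```

Request:
servo_tool(linear=[[0.002,0.0005,0],[0.001,0.0002,0],[0,0,0]], twist=[[0,0,0],[0,0,0],[0,0,0]], gripper=[0,0,0])

```text
clock: 20.3
position: [0.5752, -0.2284, 0.1746]
orientation: [-3.141, 0.001, 0.232]
contact_force: [-3.3, -1.4, 2.4]
width: -0.002
gripper_force: 1.8
```

Request:
servo_tool(linear=[[0.001,0.0002,0],[0.001,0.0002,0],[0,0,0]], twist=[[0,0,0],[0,0,0],[0,0,0]], gripper=[0,0,0])

```text
clock: 20.68
position: [0.5758, -0.2285, 0.1746]
orientation: [-3.14, 0.004, 0.231]
contact_force: [-8.8, -0.4, 6.0]
width: -0.0
gripper_force: 4.3
```

Request:
servo_tool(linear=[[0.001,0.0002,0],[0.001,0.0002,0],[0,0,0]], twist=[[0,0,0],[0,0,0],[0,0,0]], gripper=[0,0,0])

```text
clock: 21.05
position: [0.5764, -0.2286, 0.1745]
orientation: [-3.139, 0.006, 0.23]
contact_force: [-14.5, 0.3, 10.2]
width: 0.002
gripper_force: 6.6
```

Request:
servo_tool(linear=[[-0.005,-0.0012,0],[-0.015,-0.0035,0],[-0.02,-0.005,0],[-0.01,0,0.05],[0,0,0.06]], twist=[[0,0,0],[0,0,0],[0,0,0],[0,0,0],[0,0,0]], gripper=[0,0,0,0,0])

```text
clock: 21.68
position: [0.5283, -0.2371, 0.285]
orientation: [-3.14, 0.002, 0.231]
contact_force: [1.9, -0.5, 0.0]
width: -0.001
gripper_force: 0.0
```

Request:
servo_tool(linear=[[0,0.05,0.05],[0,0.06,0.03],[0,0.06,0],[0,0.06,0],[0,0.06,0]], twist=[[0,0,0],[0,0,0],[0,0,0],[0,0,0],[0,0,0]], gripper=[0,0,0,0,0])

```text
clock: 22.3
position: [0.5294, 0.0449, 0.3571]
orientation: [-3.14, -0.002, 0.233]
contact_force: [0.2, 0.8, -0.9]
width: 0.001
gripper_force: 0.0
```

```bash
python3 - <<'E'
from h import *
print(get_obs()["clock"])
for c in("top","side"):
    im=cams.snapshot(c);cv2.imwrite(f"pics/{c}8.png",im)
    for r in cams.place_of("rosette_1",c)[:4]:
        X=w(c,r["position"])
        if X[1]<-.18 and X[0]<.7:print(c,round(r["score"],2),X.round(4))
a=cv2.imread("pics/top8.png");b=cv2.imread("pics/top7.png")
f=lambda i:cv2.resize(i[170:230,350:410],(300,300),interpolation=2)
s=lambda i:cv2.resize(i[265:320,300:365],(300,280),interpolation=2)
A=np.hstack([f(b),f(a)]);B=np.hstack([s(cv2.imread("pics/side7.png")),s(cv2.imread("pics/side8.png"))])
cv2.imwrite("pics/c8.png",np.vstack([A,B]))
d=cv2.absdiff(a,cv2.imread("pics/top0.png")).max(2);n,_,st,ce=cv2.connectedComponentsWithStats((d>60).astype(np.uint8))
print([(st[i][:5].tolist()) for i in range(1,n) if st[i][4]>25])
E
```

```text
22.3
top 0.59 [ 0.6075 -0.2219 -0.0043]
side 0.51 [ 0.6021 -0.2215 -0.0023]
[[236, 193, 35, 40, 172], [276, 205, 6, 9, 35], [283, 207, 8, 9, 37], [283, 209, 18, 54, 171], [278, 224, 6, 16, 27], [154, 250, 83, 170, 2201], [267, 251, 8, 12, 26], [213, 261, 65, 159, 2123], [188, 369, 7, 11, 30], [0, 382, 24, 38, 337], [49, 410, 32, 10, 172]]
```

View pics/c8.png

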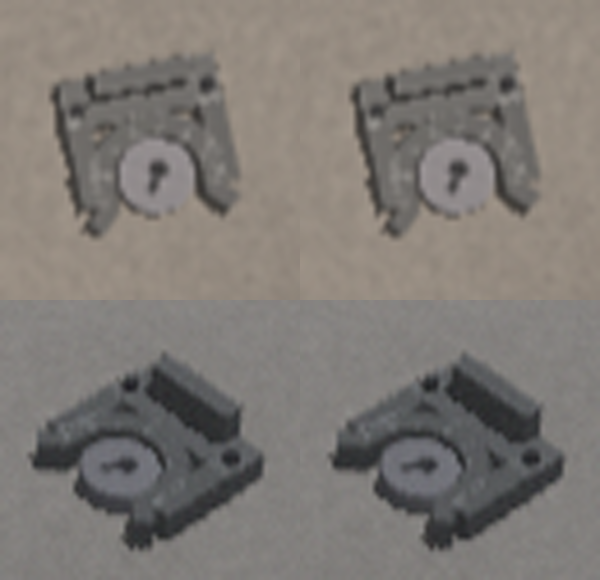

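The rosette lies against the back of the pocket. The second push left it where it was (right panes match left), nothing else has moved and the arm is clear. Handing in.

```bash
python3 -c "
from rig import workorder;print(workorder.job_done())"
```

```text
the job is handed in; nothing more can be done
None
```

One rosette was dispensed with a single full press and pushed along the counter into the steel half-round jig, up against the back of the pocket as far as the pictures and push force show; nothing else was seen to move, and the job was handed in at about 22 s without a verdict being returned.

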